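Pin the camera-microscope arm in its fork

ROBOT

A 7-joint arm with a two-finger parallel gripper is mounted at the origin on the work surface. World frame = base frame: x ahead of the robot, y to its left, z up, the work surface at z = 0. Lengths are in m, angles in rad, forces in N, time in s.
With the tool pointing down it reaches from about 0.35 to 0.9 m from the base axis. Payload 8.1 kg.
Tool frame: the origin (TCP) lies at the centre of the arm's flange, where the gripper is bolted on; the fingertips stand 178 mm ahead of it and the grasp point (between the pads) lies 159 mm ahead of it; z points along the fingers, y is the line along which they close (so a half turn about z gives the same grasp; the last joint's range is limited). The gripper opens to 92 mm and grips with 3 to 60 N. Pads are 19 mm wide; open, the fingers measure 130 mm over their backs; the gripper's body (75 mm by 190 mm) begins 47 mm behind the grasp point.
Start: joints at [1.06, 0.434, 0.025, 1.573, -0.012, 1.134, -0.075], TCP at [0.248, -0.574, 0.405] pointing down, gripper open.
Joint ranges: [-2.62, 2.62], [-0.44, 2.09], [-1.27, 1.32], [0.08, 2.57], [-1.32, 4.46], [0.12, 2], [-2.74, 2.74]. Speed limits (rad/s): [2.22, 2.22, 3.01, 3.01, 3.14, 3.14, 3.14].

INTERFACE

Orientations are given as a rotation vector (axis times angle).
In Python, from cell import arm gives the robot as it stands. The module is installed in compiled form; this text tells all that it offers.
- The arm moves only by the shell command python3 -m inch 'ROWS' [FORCE]. ROWS is text: rows parted by semicolons, each of 5 numbers parted by spaces: the shift along the tool's x, y, z in m, then the turn about the tool's z in rad, then the finger opening in m, from 0 to 0.0918. In form: x y z roll fingers; .... A call has 1 to 5 rows; each row is the pose to reach, as a shift and turn from the pose commanded when the call began, along the tool's axes at that moment; what a row does not reach only later rows make up. A row lasts 1/10 s, in which the tool goes at most 50 mm and 8.59 degrees, less where a joint would pass 70% of its speed; a pose out of reach is approached as far as the arm can. A call with a gripper value outside its range is refused whole. The fingers move at their own pace and stop on an object; FORCE is the grip in N (left out, the last holds). Time passes only in rows, so rows that repeat a pose let the fingers close. It gives the time, the measured TCP pose, the force, the opening and the grip force at its end, in the units of the state.
- arm.observe(): the state, without advancing time (a new reading comes with each control period).
- arm.get_image(name): name is "scene" or "top" or "wrist"; returns the picture (400x640x3 uint8, red, green, blue); there is no depth.
- arm.get_calibration(name): a dict with "intrinsics" (3x3 intrinsics, pixels), "pose" (4x4, takes a point from camera to world coordinates). Camera axes: x right, y up, looking along -z (the intrinsics and any distortion apply to the point x, -y, -z); pixel columns grow to the right and rows downward; lengths in m; the calibration is good to about 2 mm. A picture is of the moment at which its call begins: read the wrist's pose just before it. get_calibration takes no time and is no camera call; for the wrist camera it gives the pose at the moment of the call.
- arm.sign_off(): hands the job in; it is judged then, once.
Trained networks look in the newest picture that a camera, given by its name, has taken for a name from the list of things; names that differ only in an ending like _2 or _b are one class to them, and where a whole thing is asked for, a point or a joint stands for the part that bears it (a point fixed in the world has none). Each returns a list of dicts, best first, with "conf" (0 to 1); they miss things now and then, are a little off and sometimes report something else, mostly with a low value. They report only what shows in the picture. A call takes as long as a camera call. They do not tell look-alikes from the thing itself.
- arm.look_for(camera, query): "point" ([row, column] in pixels, amid what is visible of it).
- arm.silhouettes(camera, query): "region" (400x640 bool, what is visible of it) and "point" ([row, column] in pixels, amid what is visible of it).
- arm.place_of(camera, query): "point" ([row, column] in pixels: a listed point, or the origin of a listed thing).
The state is a dict: "clock": time; "joints": joint angles; "dq": joint speeds; "joint_efforts": joint torques, N m; "position": TCP position; "ee_rot": TCP orientation; "force": force on the tool from outside, world axes, zero at the start; "ft_torque": the same for the moment, N m; "width": opening from 0.0 (shut) to 1.0 (fully open); "gripper_force": force on a finger pad.
Only numpy, scipy, OpenCV 4.12 (cv2) and the standard library are available. Lean on these libraries where they do the work, as an engineer would, in place of code of your own. Each camera call takes 0.05 s, during which the arm holds its last target. There are 200 camera calls.

TASK

Swing the stand's camera-microscope arm round over the lamp base until its hole lines up with the holes of the fork, take the ball-lock pin from the accessory block and, with its button pressed, slide it down through fork and arm until its head sits fully home, then let the button spring out so that the balls lock. Finally take the pin by its head and tug it straight up, lightly but so that you feel the balls hold, and leave it locked, fully home and untouched. Never force the pin (keep pushes and pulls under about 20 N; if it cocks or stops, ease it straight), and leave the two objectives and the slide case where they are.

Things in the scene. Friction and masses are not known exactly. Their poses are not given: they have to be found in the camera images.
- stand: Bench stand, fixed, white and steel. Origin on the bench on the column's axis, about which fork and arm turn; x level, along the nominal working position; z up. Base plate 14 mm thick, 110 mm wide, x -60 to 275 mm; lamp base (round, white, 92 mm across, top z 40 mm) at x 212 mm. The column, 36 mm across, carries the fork.
- fork_place (a point): Nominal place of the fork's hole, at its top face (stand x 75, y 0, z 108 mm). The fork is clamped on the column for centring, so the true hole lies up to 7.5 mm to either side (stand y), 75 mm from the axis: find it by feel or sight. Fork: two level steel plates 8 mm thick, 60 mm wide, x -35 to 105 mm, z 70 to 78 and 100 to 108, each with this 17 mm through hole; bolt head at x 0 to z 114.
- swing_arm (a joint): Turn of the camera-microscope arm about the column, rad: 0 = along stand x, over the lamp base; positive = swung out, clockwise seen from above; range -0.3 to 1.0, starts at 0.28 to 0.68. Its hole meets the fork's somewhere from -0.1 to 0.1, as the fork is set. No stop or click there; the pivot is stiff (about 0.6 N m) and the arm stays where it is left.
- tongue_hole (a point): Centre of the arm's 17 mm vertical through hole at the arm's top face (z 97 mm), 75 mm from the column's axis; x along the arm, outward. The arm is a white level bar 18 mm thick (z 79 to 97 mm, between the fork plates), 40 mm wide round the hole, 32 mm beyond.
- knob_top (a point): Centre of the top (z 131 mm) of the arm's black upright round knob, 24 mm across, 34 mm tall, on the arm 150 mm from the column's axis: grip or push it to swing the arm. Farther out, at 212 mm, the arm carries the white camera-microscope, 54 mm across at its clamp, top at z 155 mm.
- rack: Grey accessory block, fixed, 176 x 66 x 62 mm tall; origin under its centre, x along its length. Three round 24 mm wells, 57 mm deep, at x -56, 0 and 56 mm, hold the pin and two objectives in any order; each stands upright, a shoulder on the block's top (z 62 mm), and lifts straight out.
- pin: Ball-lock pin, plain steel, about 0.15 kg, upright in a well with little play. Origin: centre of the head's underside; z up, out of the head. Knurled round head 28 mm across, z 0 to 24 mm; shank 16 mm across to z -46, tapered nose to the tip (8 mm across) at z -54 mm. Home: origin 108 mm above the bench, head on the upper plate, balls 1.2 mm below the lower plate (that is its upward play when locked).
- pin_balls: The pin's four locking balls (origin and axes as the pin), z -39.2 to -44.2 mm, 2.5 mm proud of the shank when out: then they pass no 17 mm hole either way, and the pin set in the fork hole stands upright on them, its origin 44 mm above the fork's top, its tip just clear of the arm. Button fully in: balls inside the shank, a light push slides the pin; its taper draws an arm hole about 1 mm off into line.
- pin_button (a joint): How far the pin's button is pressed in, m: 0 = out (balls out), 0.005 = fully in (balls in). Spring: 2.5 N to start, 6 N fully in; further push acts on the pin itself. While the balls are inside a hole the button cannot come out fully. A pin pushed on while cocked, or with the arm out of line, jams and the force soars: ease off, rock its top upright over the hole, push on.
- button_top (a point): Centre of the flat top of the pin's button: 14 mm across, on the pin's axis, 32 mm above the pin's origin when out, 27 mm when fully in (still 3 mm above the head's top, so the shut fingers of a gripper can push the pin home by it).
- button_cap: The pin's button, a plain steel cylinder; origin on the pin's axis, level with the head's top (z 24 mm) when out, 8 mm below the button's top.
- objective_a: Bystander: loose steel microscope objective, 28 mm across, tapering to its lens at the top, 45 mm above the rack. Origin at its shoulder on the rack's top.
- objective_b: Bystander: the same but shorter, 36 mm above the rack. Origin at its shoulder.
- slide_case: Bystander: loose dark blue slide case, 95 x 170 x 40 mm, lying on the bench beyond the rack's right side. Origin under its centre. (A flat white slide tray, fixed, 10 mm tall, lies to the robot's left.)
Mind the look-alikes: they are no part of the job. What is meant by the pin is not orange or red, and is the larger of those in its own colour.

How it is judged:
By the outcome, as a careful person would: the job done as asked, in the order asked, and still so for the second after the job is handed in, with the robot touching nothing.
It also fails if it takes over 67 s, if anything falls off the work surface, if the arm or the gripper's body presses on something with over 40 N, if the wrist force passes 120 N, or if a joint passes its speed limit or range.

## Working session

There is one attempt and no reset: what is moved stays moved. The work goes in short steps, Python scripts to look and compute and a shell command to move; the robot and the scene stay as the last step left them, time stands still between calls to the robot, and variables do not carry over. Pictures are saved under pics/ and viewed, at most 13 in all, crops included, and the job is handed in when it is done.

```bash
mkdir -p pics
cat > h.py <<'E'
import numpy as np, cv2
from cell import arm
from scipy.spatial.transform import Rotation as R
def snap(cam,fn=None):
    im=arm.get_image(cam)
    if fn: cv2.imwrite('pics/'+fn,im[:,:,::-1])
    return im
def ray(cam,px,z,cal=None):
    c=cal or arm.get_calibration(cam);K=np.array(c['intrinsics']);P=np.array(c['pose'])
    r,cc=px; d=np.array([(cc-K[0,2])/K[0,0],-(r-K[1,2])/K[1,1],-1.])
    d=P[:3,:3]@d;o=P[:3,3];t=(z-o[2])/d[2];return o+t*d
def proj(cam,p,cal=None):
    c=cal or arm.get_calibration(cam);K=np.array(c['intrinsics']);P=np.array(c['pose'])
    q=P[:3,:3].T@(np.array(p)-P[:3,3]);return np.array([K[1,2]+K[1,1]*q[1]/q[2]*1, K[0,2]-K[0,0]*q[0]/q[2]])
def st():
    s=arm.observe();return s
E
python3 - <<'E'
from h import *
a=snap('scene','scene0.png');b=snap('top','top0.png')
s=st();print(s['clock'],s['position'],s['ee_rot'],s['force'])
for c in('scene','top'):
    k=arm.get_calibration(c);print(c,np.round(k['intrinsics'],1).tolist(),np.round(k['pose'],3).tolist(),[x for x in k if x not in('pose','intrinsics')])
zs={'pin':.062,'knob_top':.131,'tongue_hole':.097,'fork_place':.108,'button_top':.094,'rack':0,'stand':0,'slide_case':0}
for q,z in zs.items():
    for d in arm.place_of('top',q)[:4]:print(q,np.round(d['point'],1),round(d['conf'],2),np.round(ray('top',d['point'],z),3))
E
```

```text
0.1 [ 0.24776367 -0.57357414  0.40403797] [-3.07524686e+00 -6.35855330e-01  6.87353316e-04] [-0.1233553   0.039268    0.20366995]
scene [[427.7, 0.0, 318.7], [0.0, 427.7, 192.4], [0.0, 0.0, 1.0]] [[0.862, -0.297, 0.411, 0.891], [0.507, 0.481, -0.715, -0.753], [0.014, 0.825, 0.566, 0.617], [0.0, 0.0, 0.0, 1.0]] []
top [[389.4, 0.0, 317.3], [0.0, 389.4, 197.4], [0.0, 0.0, 1.0]] [[-0.004, 0.992, -0.126, 0.4], [-1.0, -0.003, 0.009, -0.14], [0.009, 0.126, 0.992, 1.084], [0.0, 0.0, 0.0, 1.0]] []
pin [202.9 364.4] 0.62 [ 0.515 -0.274  0.062]
pin [220.2 330.6] 0.61 [ 0.469 -0.185  0.062]
pin [167.2 327.4] 0.6 [ 0.611 -0.177  0.062]
pin [190.6 331.3] 0.48 [ 0.548 -0.187  0.062]
knob_top [224.9 137.2] 0.85 [0.455 0.29  0.131]
tongue_hole [201.7 160.3] 0.66 [0.516 0.25  0.097]
tongue_hole [226.9 133.6] 0.29 [0.452 0.314 0.097]
tongue_hole [224.1 361. ] 0.17 [ 0.457 -0.26   0.097]
fork_place [207.7 168.9] 0.9 [0.499 0.223 0.108]
button_top [197.8 369.1] 0.6 [ 0.524 -0.282  0.094]
button_top [162.9 326.5] 0.55 [ 0.616 -0.174  0.094]
rack [204.9 365.1] 0.74 [ 0.516 -0.284  0.   ]
stand [180.  192.6] 0.82 [0.588 0.2   0.   ]
slide_case [201.3 428.2] 0.85 [ 0.526 -0.462  0.   ]
```

Run:
```python
import cv2,numpy as np
a=cv2.imread('pics/scene0.png');b=cv2.imread('pics/top0.png')
o=np.zeros((600,800,3),np.uint8)
o[:300,:480]=cv2.resize(a,(480,300))
c=b[120:270,80:460];o[300:600,:760]=cv2.resize(c,(760,300),interpolation=cv2.INTER_CUBIC)
cv2.imwrite('pics/v1.png',o)
```

```text
(no output)
```

View pics/v1.png

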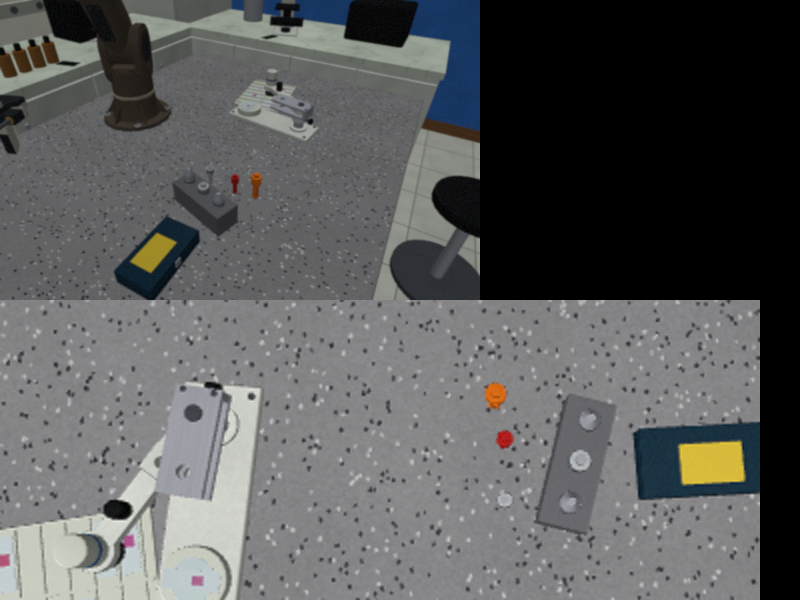

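View 1 shows the stand at the left, with its fork hole near full-image (row 205, col 171) in the top camera and the arm swung left. The rack's wells are at about (180,375), (200,370) and (221,365). The pin look-alikes are orange (167,327), red (190,332), a small steel one (220,332) and the middle well (200,370). The steel ones are the small free-standing one and the rack's middle well, and the larger is the one in the rack. I'll confirm with one enlarged crop.

Run:
```python
import cv2,numpy as np
a=cv2.imread('pics/scene0.png');b=cv2.imread('pics/top0.png')
o=np.zeros((600,800,3),np.uint8)
f=lambda i,s:cv2.resize(i,None,fx=s,fy=s,interpolation=cv2.INTER_CUBIC)
o[:300,:400]=f(a[215:315,220:353][:,:],3)[:300,:399].shape and cv2.resize(a[215:315,220:353],(400,300),interpolation=cv2.INTER_CUBIC)
o[:300,400:]=cv2.resize(b[155:245,320:440],(400,300),interpolation=cv2.INTER_CUBIC)
o[300:,:400]=cv2.resize(b[150:240,110:230],(400,300),interpolation=cv2.INTER_CUBIC)
o[300:,400:]=cv2.resize(a[85:185,305:438],(400,300),interpolation=cv2.INTER_CUBIC)
cv2.imwrite('pics/v2.png',o)
```

```text
(no output)
```

View pics/v2.png

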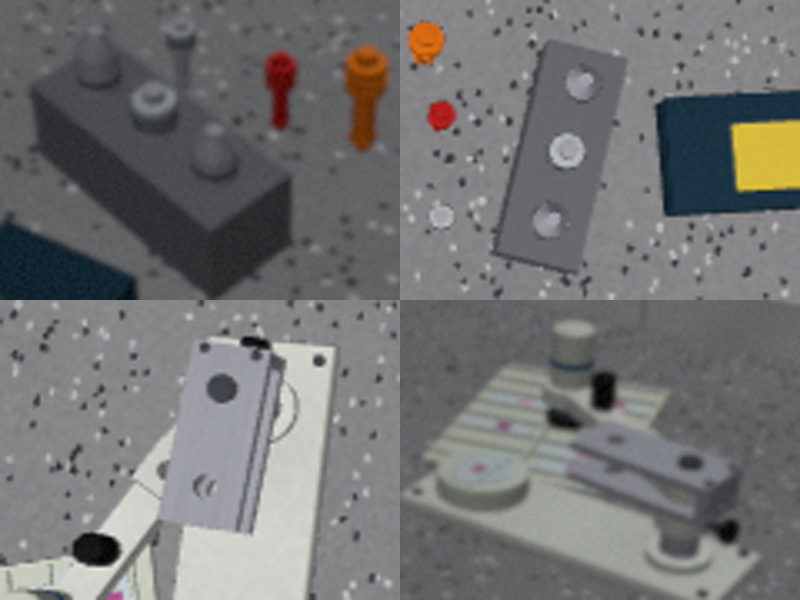

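View 2 confirms it: the ringed steel head in the rack's middle well (top row 200, col 370) is the pin, and cones fill the other two wells. The fork hole is at (206,171.5), the bolt at (176.5,176.5) and the knob at (225,138).

```bash
cat >> h.py <<'E'
def T():
    s=arm.observe();M=np.eye(4);M[:3,:3]=R.from_rotvec(s['ee_rot']).as_matrix();M[:3,3]=s['position'];return M
def rows(p):  # world TCP target -> tool shift
    M=T();return np.round(M[:3,:3].T@(np.array(p)-M[:3,3]),4)
E
python3 - <<'E'
from h import *
M=T();W=arm.get_calibration('wrist');print('cam in tool',np.round(np.linalg.inv(M)@W['pose'],3).tolist(),W['intrinsics'])
b=ray('top',(176.5,176.6),.114);h=ray('top',(206,171.5),.108);k=ray('top',(225,138),.131);p=ray('top',(200,370),.094)
for n,v in zip('bhkp',(b,h,k,p)):print(n,np.round(v,4))
print(np.linalg.norm((h-b)[:2]),np.linalg.norm((k-b)[:2]))
for z in (.4,):
  print(rows([.46,.22,z]),rows([*k[:2],z]))
print(np.round(M,3))
E
```

```text
cam in tool [[-0.001, 0.954, 0.3, 0.082], [1.0, 0.001, -0.001, -0.0], [-0.001, 0.3, -0.954, 0.02], [0.0, 0.0, 0.0, 1.0]] [[302.56406581   0.         321.22782996]
 [  0.         302.56406581 201.71763819]
 [  0.           0.           1.        ]]
b [0.5774 0.2048 0.114 ]
h [0.5034 0.2167 0.108 ]
k [0.4547 0.2876 0.131 ]
p [ 0.5186 -0.2847  0.094 ]
0.07498235957033812 0.14797846841666082
[ 0.5095 -0.6446  0.0047] [ 0.5314 -0.7087  0.0047]
[[ 0.918  0.396 -0.     0.248]
 [ 0.396 -0.918  0.    -0.574]
 [-0.    -0.    -1.     0.405]
 [ 0.     0.     0.     1.   ]]
```

```bash
python3 -m inch '0.035 -0.03 0 0 0.09; 0.07 -0.06 0 0 0.09; 0.105 -0.09 0 0 0.09; 0.14 -0.12 0 0 0.09; 0.175 -0.15 0 0 0.09'; python3 -m inch '0.035 -0.03 0 0 0.09; 0.07 -0.06 0 0 0.09; 0.105 -0.09 0 0 0.09; 0.14 -0.12 0 0 0.09; 0.17 -0.15 0 0 0.09'
python3 -m inch '0.02 -0.044 0 0 0.09; 0.04 -0.088 0 0 0.09; 0.06 -0.132 0 0 0.09; 0.08 -0.176 0 0 0.09; 0.1 -0.22 0 0 0.09' 
python3 -m inch '0.02 -0.044 0 0.15 0.09; 0.04 -0.088 0 0.3 0.09; 0.06 -0.132 0.01 0.45 0.09; 0.07 -0.165 0.03 0.6 0.09; 0.075 -0.18 0.05 0.75 0.09'
python3 - <<'E'
from h import *
print(np.round(T(),3).tolist(),st()['joints'])
print(rows([.4547,.2876,.36]))
E
```

```text
clock: 1.0
position: [0.3495, -0.3649, 0.405]
ee_rot: [3.076, 0.636, 0.001]
force: [1.0, -0.1, 0.4]
width: 0.978
gripper_force: 0.0
clock: 1.5
position: [0.4464, -0.1595, 0.4051]
ee_rot: [3.076, 0.637, 0.002]
force: [0.4, -1.1, 0.2]
width: 0.978
gripper_force: 0.0
clock: 2.0
position: [0.4498, 0.0819, 0.4051]
ee_rot: [3.076, 0.635, 0.002]
force: [0.7, 0.4, -0.1]
width: 0.98
gripper_force: 0.0
clock: 2.5
position: [0.4475, 0.2784, 0.3553]
ee_rot: [-3.111, 0.416, -0.003]
force: [-0.5, -0.5, 0.2]
width: 0.984
gripper_force: 0.0
[[0.965, -0.263, 0.003, 0.447], [-0.263, -0.965, 0.003, 0.278], [0.002, -0.003, -1.0, 0.355], [0.0, 0.0, 0.0, 1.0]] [-0.37816646  0.35443576 -0.36189205  1.85367768  0.15043411  0.95622923
 -2.64261939]
[ 0.0046 -0.0108 -0.0046]
```

Run:
```python
from h import *
a=snap('wrist','w1.png')
for q,z in (('knob_top',.131),('fork_place',.108),('tongue_hole',.097)):
    for d in arm.place_of('wrist',q)[:2]:print(q,np.round(d['point'],1),round(d['conf'],2),np.round(ray('wrist',d['point'],z),4))
```

```text
knob_top [221.8 292.1] 0.92 [0.4533 0.2979 0.131 ]
fork_place [120.  383.5] 0.89 [0.5044 0.2146 0.108 ]
tongue_hole [116.4 330. ] 0.84 [0.5174 0.2496 0.097 ]
```

View pics/w1.png

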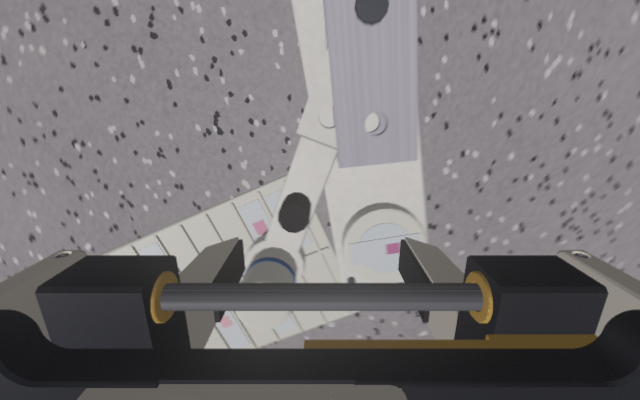

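The wrist view shows the bolt at (8,372), the fork hole at (124,375), the arm hole part-hidden at (119,328), the knob at about (212,294) and the microscope at (270,270).

Run:
```python
from h import *
b=ray('wrist',(8,372),.114)
for n,p,z in (('b',(8,372),.114),('h',(124,375),.108),('k',(216,294),.131)):
    v=ray('wrist',p,z);print(n,np.round(v,4),np.linalg.norm((v-b)[:2]))
im=cv2.imread('pics/w1.png')
cv2.imwrite('pics/w1c.png',cv2.resize(im[95:235,270:430],None,fx=4.8,fy=4.2,interpolation=cv2.INTER_CUBIC)[:590])
```

```text
b [0.5755 0.2077 0.114 ] 0.0
h [0.5043 0.2196 0.108 ] 0.07212110486957392
k [0.4588 0.2921 0.131 ] 0.14397146373740094
```

View pics/w1c.png

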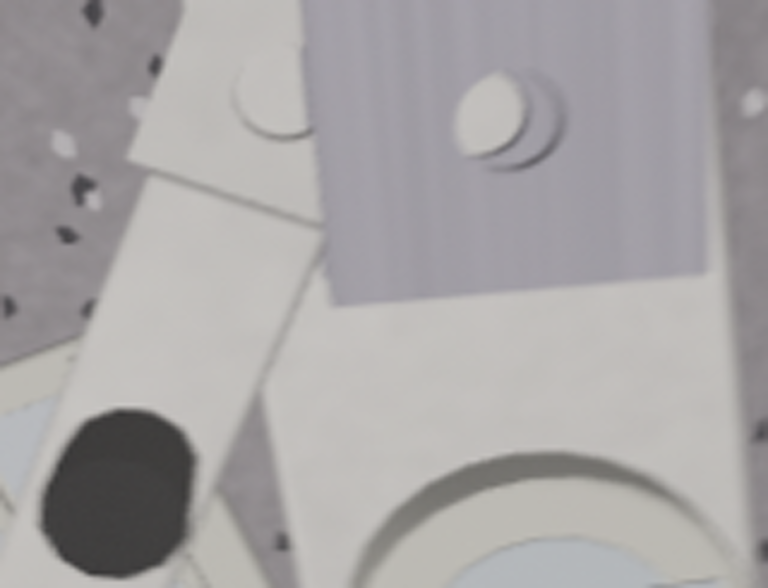

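```bash
python3 -m inch '0.006 -0.0135 0 0 0.06; 0.006 -0.0135 0.03 0 0.06; 0.006 -0.0135 0.06 0 0.06; 0.006 -0.0135 0.074 0 0.06; 0.006 -0.0135 0.074 0 0.06'; python3 -m inch '0 0 0 0 0.02;0 0 0 0 0.02;0 0 0 0 0.02;0 0 0 0 0.02;0 0 0 0 0.02' 15
python3 - <<'E'
from h import *
M=T();print(np.round(M,4).tolist(), np.round((M@[0,0,.159,1])[:3],4));s=st();print(s['width']*.0918)
for n,a in (('t',(.5774,.2048)),('w',(.5755,.2077))):
    g=(M@[0,0,.159,1])[:2]-a;print(n,np.linalg.norm(g),np.degrees(np.arctan2(g[1],g[0])))
E
```

```text
clock: 3.2
position: [0.4573, 0.2845, 0.2797]
ee_rot: [3.112, -0.411, -0.002]
force: [0.6, -0.5, 0.3]
width: 0.659
gripper_force: 0.0
clock: 3.7
position: [0.4566, 0.2886, 0.282]
ee_rot: [-3.111, 0.407, -0.002]
force: [-3.1, 7.1, 0.7]
width: 0.267
gripper_force: 3.0
[[0.9664, -0.2572, 0.0016, 0.4566], [-0.2572, -0.9664, 0.0041, 0.2886], [0.0004, -0.0044, -1.0, 0.282], [0.0, 0.0, 0.0, 1.0]] [0.4569 0.2893 0.123 ]
0.024482085911455297
t 0.14718119565497584 144.9691733288317
w 0.14396646987048495 145.48019170962053
```

```bash
python3 -m inch '-0.0025 0.008 0 0 0.02;-0.0047 0.016 0 0 0.02;-0.0065 0.024 0 0 0.02;-0.0078 0.0324 0 0 0.02;-0.0083 0.04 0 0 0.02' 15;python3 -m inch '-0.0005 0.009 0 0 0.02;-0.0001 0.018 0 0 0.02;0.0002 0.0257 0 0 0.02;0.0002 0.0257 0 0 0.02;0.0002 0.0257 0 0 0.02'
python3 - <<'E'
from h import *
M=T(); g=(M@[0,0,.159,1])[:3];print(np.round(g,4),st()['force'],st()['joints'][6])
for n,a in (('t',(.5774,.2048)),('w',(.5755,.2077))):
    d=g[:2]-a;print(n,np.linalg.norm(d),np.degrees(np.arctan2(d[1],d[0])))
im=snap('wrist','w2.png');print(im.shape)
c=proj('wrist',[.504,.2185,.108]);print(c)
r,cc=c.astype(int);r0=max(r-50,0)
a=im[r0:r0+100,cc-65:cc+65,::-1];t=snap('top')[155:255,110:240,::-1]
cv2.imwrite('pics/w2c.png',np.hstack([cv2.resize(a,(400,308),interpolation=2),cv2.resize(t,(400,308),interpolation=2)]));print(r0,cc-65)
E
```

```text
clock: 4.2
position: [0.4379, 0.2521, 0.282]
ee_rot: [-3.111, 0.405, -0.002]
force: [-1.4, 6.0, 2.3]
width: 0.259
gripper_force: 15.0
clock: 4.7
position: [0.4319, 0.2256, 0.2819]
ee_rot: [-3.114, 0.409, -0.001]
force: [-3.8, 0.6, 9.3]
width: 0.256
gripper_force: 15.0
[0.432  0.2257 0.1229] [-3.83836057  0.5923252   9.25032891] -2.6030400501952244
t 0.1468853881119441 171.83024375395112
w 0.14461594609366865 172.86062480017543
(400, 640, 3)
[128.1410473  297.78935527]
78 232
```

View pics/w2c.png

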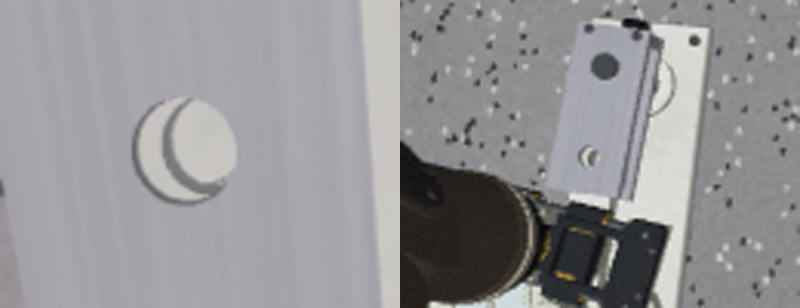

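Run:
```python
from h import *
F=ray('wrist',(126.7,292.4),.108);M=T();y=M[:3,1];x=M[:3,0]
Le=ray('wrist',(78+150/3.08,232+133/3.077),.108);print('F',F,'from left edge',Le+.0085*y)
bo=ray('wrist',(78+205/3.08,232+180/3.077),.108);print(bo+.0085*x)
for cx,cy in((161,150),(163,150)):
  P=ray('wrist',(78+cy/3.08,232+cx/3.077),.097);A=P+.0085*y;print('A',A,'offset in tool',M[:3,:3].T@(A-F))
P=ray('wrist',(78+195/3.08,232+205/3.077),.097);print('bottom',P+.0085*x)
print(x,y)
```

```text
F [0.50538387 0.22087235 0.108     ] from left edge [0.50538816 0.22087395 0.10799345]
[0.50545917 0.22210646 0.10800617]
A [0.5039128  0.21795836 0.09699345] offset in tool [-0.00067662  0.00320352  0.0110036 ]
A [0.5038236  0.21762536 0.09699345] offset in tool [-0.0006768   0.00354826  0.01100333]
bottom [0.50501918 0.21879157 0.09700617]
[ 9.66078822e-01 -2.58246361e-01  7.25506065e-04] [-2.58245813e-01 -9.66078934e-01 -7.70599426e-04]
```

```bash
python3 -m inch '-0.0005 -0.003 0 0 0.02;-0.001 -0.006 0 0 0.02;-0.001 -0.0075 0 0 0.02;-0.001 -0.0075 0 0 0.02'
cat > al.py <<'E'
from h import *
import sys
M=T(); g=(M@[0,0,.159,1])[:3];print(np.round(g,4),st()['force'])
im=snap('wrist');F=np.array([.5054,.2209,.108]);c=proj('wrist',F);r,cc=c.astype(int);r0=r-25;c0=cc-30
cv2.imwrite('pics/'+sys.argv[1],cv2.resize(im[r0:r0+50,c0:c0+60,::-1],None,fx=10,fy=10,interpolation=2));print(r0,c0)
E
python3 al.py w3.png
```

```text
clock: 5.2
position: [0.4328, 0.2323, 0.2818]
ee_rot: [3.114, -0.411, 0.0]
force: [-4.5, -3.8, 10.9]
width: 0.256
gripper_force: 15.0
[0.4328 0.2322 0.1228] [-4.46055237 -3.80617646 10.87508305]
99 275
```

View pics/w3.png

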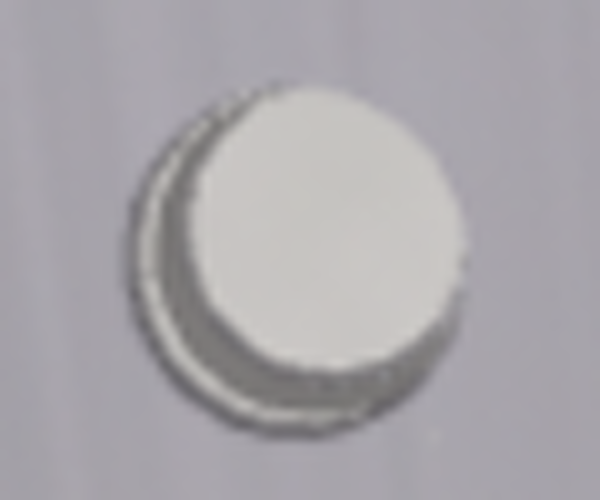

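```bash
python3 -m inch '0 -0.0012 0 0 0.02;0 -0.0012 0 0 0.02;0 -0.0012 0 0 0.02'; python3 -m inch '0 0 0 0 0.05;0 0 0 0 0.05;0 0 0 0 0.05'; python3 -m inch '0 0 -0.01 0 0.05;0 0 -0.03 0 0.05;0 0 -0.07 0 0.08;0 0 -0.09 0 0.08'; python3 -m inch '-0.08 0 -0.02 0 0.09;-0.08 0 -0.02 0 0.09;-0.08 0 -0.02 0 0.09'
python3 - <<'E'
from h import *
F=np.array([.5054,.2209,.108]);c=proj('wrist',F);print(c)
E
python3 al.py w4.png
```

```text
clock: 5.55
position: [0.433, 0.2333, 0.2817]
ee_rot: [3.113, -0.411, -0.0]
force: [-5.6, -3.3, 10.9]
width: 0.258
gripper_force: 15.0
clock: 5.85
position: [0.4336, 0.2339, 0.2809]
ee_rot: [-3.114, 0.41, -0.001]
force: [0.0, 0.3, -0.3]
width: 0.467
gripper_force: 0.0
clock: 6.25
position: [0.4337, 0.2344, 0.374]
ee_rot: [-3.113, 0.41, -0.004]
force: [0.2, 0.5, 0.9]
width: 0.671
gripper_force: 0.0
clock: 6.55
position: [0.3526, 0.2561, 0.3926]
ee_rot: [-3.114, 0.403, -0.002]
force: [0.8, -0.3, 0.4]
width: 0.934
gripper_force: 0.0
[  3.24737472 315.46825838]
[0.3528 0.2564 0.2336] [ 0.80107023 -0.26936313  0.37320607]Traceback (most recent call last):
  File "al.py", line 5, in <module>
    cv2.imwrite('pics/'+sys.argv[1],cv2.resize(im[r0:r0+50,c0:c0+60,::-1],None,fx=10,fy=10,interpolation=2));print(r0,c0)
                                    ~~~~~~~~~~^^^^^^^^^^^^^^^^^^^^^^^^^^^^^^^^^^^^^^^^^^^^^^^^^^^^^^^^^^^^^
cv2.error: OpenCV(4.12.0) /io/opencv/modules/imgproc/src/resize.cpp:4208: error: (-215:Assertion failed) !ssize.empty() in function 'resize'
```

```bash
python3 -m inch '0.045 -0.001 0 0 0.09;0.09 -0.003 0 0 0.09;0.13 -0.005 0 0 0.09;0.156 -0.005 0 0 0.09;0.156 -0.005 0 0 0.09'
python3 - <<'E'
from h import *
F=np.array([.5054,.2209,.108]);c=proj('wrist',F);print(c)
E
python3 al.py w4.png
```

```text
clock: 7.1
position: [0.5123, 0.2162, 0.3901]
ee_rot: [3.113, -0.419, 0.002]
force: [-0.2, -0.2, 0.1]
width: 0.978
gripper_force: 0.0
[209.36102779 318.01834676]
[0.5124 0.216  0.2311] [-0.2237983  -0.18657575  0.13910523]
181 288
```

View pics/w4.png

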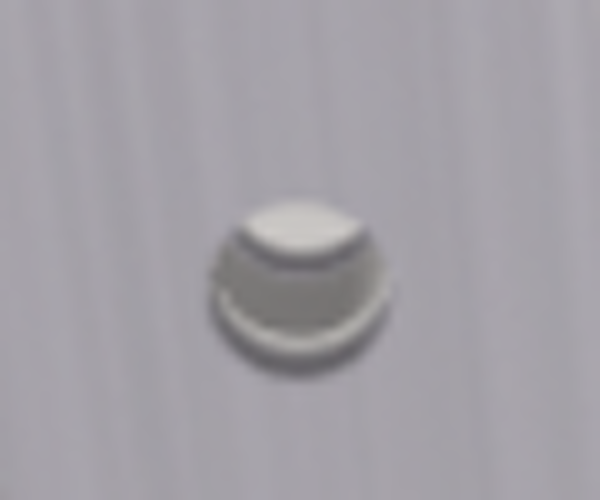

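Run:
```python
from h import *
print(ray('wrist',(209.8,318.2),.108),T()[:3,3],rows([.5054,.2209,.39]))
print(np.round(T()[:3,:3],4).tolist())
im=snap('wrist');g=im[185:235,290:350].astype(float)
k=arm.get_calibration('wrist')
np.save('w5.npy',im)
cv2.imwrite('pics/w5.png',cv2.resize(im[181:231,288:348,::-1],None,fx=10,fy=10,interpolation=2))
# ellipse: dark lower ring
for q in ('fork_place','tongue_hole'):
  for d in arm.place_of('wrist',q)[:1]:print(q,d['point'],d['conf'],ray('wrist',d['point'],.108))
from h import *
p=ray('top',(200,370),.094);print(p,rows([p[0],p[1],.36]))
```

```text
[0.50245485 0.2221623  0.108     ] [0.5101825  0.2174041  0.39009352] [-0.0055 -0.0021  0.0001]
[[0.9649, -0.2627, -0.0005], [-0.2627, -0.9649, -0.0006], [-0.0003, 0.0007, -1.0]]
fork_place [206.4, 321.9] 0.94 [0.50225109 0.21963799 0.108     ]
tongue_hole [204.7, 316.3] 0.88 [0.50473578 0.22451204 0.108     ]
[ 0.51859428 -0.2846754   0.094     ] [0.141  0.4839 0.0306]
```

Run:
```python
from h import *
im=np.load('w5.npy')
c=im[181:231,288:348].astype(float)
med=np.median(c.reshape(-1,3),0);d=np.abs(c-med).sum(2)
m=(d>25).astype(np.uint8)
n,l,s,_=cv2.connectedComponentsWithStats(cv2.morphologyEx(m,cv2.MORPH_CLOSE,np.ones((3,3))))
i=1+np.argmax(s[1:,4]);print(s[i])
cs,_=cv2.findContours((l==i).astype(np.uint8),0,2);h=cv2.convexHull(max(cs,key=len))
e=cv2.fitEllipse(h);print(e)
px=(181+e[0][1],288+e[0][0]);print(px,ray('wrist',px,.108))
for r in l: pass
print('\n'.join(''.join('#' if v else '.' for v in r) for r in (l==i)[15:40,15:45]))
```

```text
[ 21  17  19  18 276]
((29.88967514038086, 25.905141830444336), (18.256155014038086, 18.8158016204834), 104.21196746826172)
(206.90514183044434, 317.88967514038086) [0.50231158 0.22366704 0.108     ]
..............................
..............................
.............#####............
..........###########.........
..........############........
........###############.......
.......################.......
.......#################......
......##################......
......##################......
......##################......
......###################.....
......###################.....
......###################.....
......###################.....
.......#################......
.......#################......
........###############.......
..........############........
...........#########..........
..............................
..............................
..............................
..............................
..............................
```

```bash
python3 -m inch '0.013 0.045 0 0 0.06;0.026 0.09 0 0 0.06;0.039 0.135 0 0 0.06;0.052 0.18 0 0 0.06;0.065 0.225 0 0 0.06'; python3 -m inch '0.013 0.045 0 0 0.06;0.026 0.09 0 0 0.06;0.039 0.135 0 0 0.06;0.052 0.18 0 0 0.06;0.065 0.225 0 0 0.06'; python3 -m inch '0.011 0.034 0.01 0 0.06;0.011 0.034 0.02 0 0.06;0.011 0.034 0.02 0 0.06;0.011 0.034 0.02 0 0.06;0.011 0.034 0.02 0 0.06'
python3 - <<'E'
from h import *
a=ray('top',(180,375),.095);b=ray('top',(221,365),.095);v=(a-b)[:2];print('rack ang',np.degrees(np.arctan2(v[1],v[0])),np.linalg.norm(v),(a+b)/2)
M=T();print(np.round(M,4).tolist(),st()['joints'])
im=snap('wrist','w6.png')
for q,z in (('button_top',.094),('pin',.062),('objective_a',.062)):
  for d in arm.place_of('wrist',q)[:3]:print(q,np.round(d['point'],1),round(d['conf'],2),np.round(ray('wrist',d['point'],z),4))
d=arm.silhouettes('wrist','pin')
for x in d[:3]:print(x['conf'],x['point'],x['region'].sum(),np.argwhere(x['region']).min(0),np.argwhere(x['region']).max(0))
E
```

```text
clock: 7.8
position: [0.5116, -0.0162, 0.3912]
ee_rot: [-3.115, 0.408, -0.001]
force: [0.5, 0.2, -0.5]
width: 0.659
gripper_force: 0.0
clock: 8.3
position: [0.5165, -0.2502, 0.3912]
ee_rot: [-3.115, 0.408, -0.001]
force: [0.5, 0.0, -0.2]
width: 0.656
gripper_force: 0.0
clock: 8.8
position: [0.5194, -0.2832, 0.3714]
ee_rot: [-3.115, 0.406, -0.001]
force: [-0.1, 0.3, -0.7]
width: 0.655
gripper_force: 0.0
rack ang -14.797710592276896 0.10924380079571064 [ 0.51754421 -0.28459677  0.095     ]
[[0.9666, -0.2563, 0.0009, 0.5194], [-0.2563, -0.9666, 0.0003, -0.2832], [0.0008, -0.0006, -1.0, 0.3714], [0.0, 0.0, 0.0, 1.0]] [ 0.48408524  0.41428709 -0.10433453  1.69383245  0.04799621  1.03525852
 -1.46598712]
button_top [130.1 170.9] 0.83 [ 0.6126 -0.1794  0.094 ]
button_top [203.2 319.7] 0.78 [ 0.5192 -0.2823  0.094 ]
button_top [184.4 217.4] 0.47 [ 0.559  -0.2001  0.094 ]
pin [190.2 322.9] 0.98 [ 0.5215 -0.2864  0.062 ]
pin [128.6 189.3] 0.71 [ 0.6111 -0.1813  0.062 ]
pin [247.6 252.7] 0.63 [ 0.4801 -0.1989  0.062 ]
objective_a [132.9 322.4] 0.77 [ 0.5752 -0.3005  0.062 ]
objective_a [246.9 319.9] 0.76 [ 0.4625 -0.2677  0.062 ]
0.94 [182.8, 221.6] 571 [168 208] [194 240]
0.73 [194.8, 322.9] 803 [179 307] [212 336]
0.61 [128.0, 183.7] 1254 [114 162] [146 212]
```

View pics/w6.png

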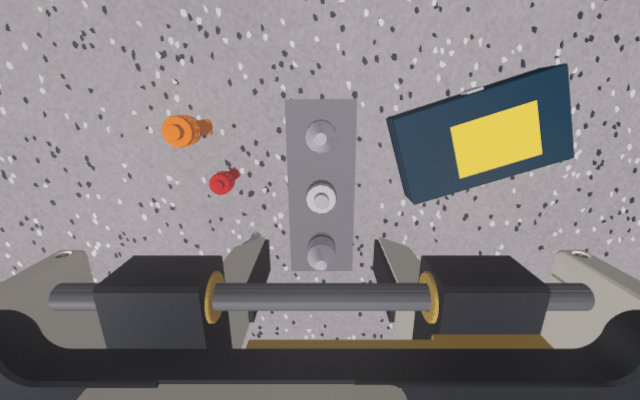

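View w6 shows the rack's three wells at col 321, with the pin (button visible) in the middle at (200,321), nearly on the tool axis. The objectives are at (136,321) and (252,321), and the look-alikes are off to the left. I'll descend.

```bash
python3 -m inch '0 0 0.03 0 0.06;0 0 0.06 0 0.06;0 0 0.09 0 0.06;0 0 0.112 0 0.06;0 0 0.124 0 0.06'; python3 -m inch '0 0 0.0015 0 0.06;0 0 0.0015 0 0.06;0 0 0.0015 0 0.02;0 0 0.0015 0 0.02;0 0 0.0015 0 0.02' 25;  python3 -m inch '0 0 0 0 0.02;0 0 0 0 0.02;0 0 0 0 0.02' 25
```

```text
clock: 9.55
position: [0.5183, -0.2847, 0.2449]
ee_rot: [-3.114, 0.41, 0.004]
force: [0.3, -0.1, 0.7]
width: 0.656
gripper_force: 0.0
clock: 10.05
position: [0.5191, -0.2852, 0.2461]
ee_rot: [3.114, -0.411, 0.002]
force: [0.5, 0.2, 0.4]
width: 0.443
gripper_force: 0.0
clock: 10.35
position: [0.519, -0.2849, 0.2456]
ee_rot: [-3.115, 0.41, -0.001]
force: [0.3, 1.4, 3.9]
width: 0.301
gripper_force: 25.0
```

```bash
python3 -m inch '0 0 -0.01 0 0.02;0 0 -0.03 0 0.02;0 0 -0.06 0 0.02;0 0 -0.09 0 0.02;0 0 -0.12 0 0.02'; python3 -m inch '0 0 -0.02 0 0.02;0 0 -0.035 0 0.02;0 0 -0.035 0 0.02;0 0 -0.035 0 0.02'
python3 - <<'E'
from h import *
s=st();print(s['width'],s['gripper_force'],s['force']);print(rows([.504,.22,.40]))
E
```

```text
clock: 10.85
position: [0.5185, -0.285, 0.3668]
ee_rot: [3.115, -0.411, -0.001]
force: [0.4, 0.0, -1.4]
width: 0.298
gripper_force: 25.0
clock: 11.25
position: [0.5186, -0.285, 0.4]
ee_rot: [3.115, -0.411, -0.0]
force: [-0.1, -0.6, -2.9]
width: 0.297
gripper_force: 25.0
0.2967148672667329 24.99635875225067 [-0.12020024 -0.56668616 -2.93050799]
[-0.145 -0.484 -0.   ]
```

```bash
python3 -m inch '-0.013 -0.044 0 0 0.02;-0.026 -0.088 0 0 0.02;-0.04 -0.132 0 0 0.02;-0.053 -0.176 0 0 0.02;-0.066 -0.22 0 0 0.02';python3 -m inch '-0.013 -0.044 0 0 0.02;-0.026 -0.088 0 0 0.02;-0.04 -0.132 0 0 0.02;-0.053 -0.176 0 0 0.02;-0.066 -0.22 0 0 0.02';python3 -m inch '-0.013 -0.044 0 0 0.02;-0.013 -0.044 0.005 0 0.02;-0.013 -0.044 0.005 0 0.02;-0.013 -0.044 0.005 0 0.02;-0.013 -0.044 0.005 0 0.02'
python3 - <<'E'
from h import *
M=T();print(np.round(M,4).tolist(),st()['joints'][6])
im=snap('wrist','w7.png');np.save('w7.npy',im);t=snap('top','t7.png');sc=snap('scene','s7.png')
for p in ([0,0,.1836+.054],[0,0,.1836]):print(proj('wrist',(M@[*p,1])[:3]))
print(proj('wrist',[.504,.22,.108]))
o=np.zeros((600,800,3),np.uint8)
o[:,:480]=cv2.resize(im[90:290,240:400,::-1],(480,600),interpolation=2)
o[:300,480:]=cv2.resize(sc[85:185,325:432,::-1],(320,300),interpolation=2)
cv2.imwrite('pics/v7.png',o)
E
```

```text
clock: 11.75
position: [0.5113, -0.0538, 0.399]
ee_rot: [3.114, -0.411, -0.003]
force: [2.0, 0.1, -2.0]
width: 0.297
gripper_force: 25.0
clock: 12.25
position: [0.5047, 0.1756, 0.399]
ee_rot: [3.114, -0.411, -0.003]
force: [1.9, 0.6, -2.0]
width: 0.297
gripper_force: 25.0
clock: 12.75
position: [0.5046, 0.2184, 0.3949]
ee_rot: [3.113, -0.414, -0.001]
force: [0.1, -0.3, -2.2]
width: 0.294
gripper_force: 25.0
[[0.9652, -0.2614, -0.0005, 0.5046], [-0.2614, -0.9652, -0.001, 0.2184], [-0.0002, 0.0011, -1.0, 0.3949], [0.0, 0.0, 0.0, 1.0]] -2.459969468855346
[217.7637916  322.20671458]
[249.36823505 322.45752146]
[200.01340969 320.24541205]
```

View pics/v7.png

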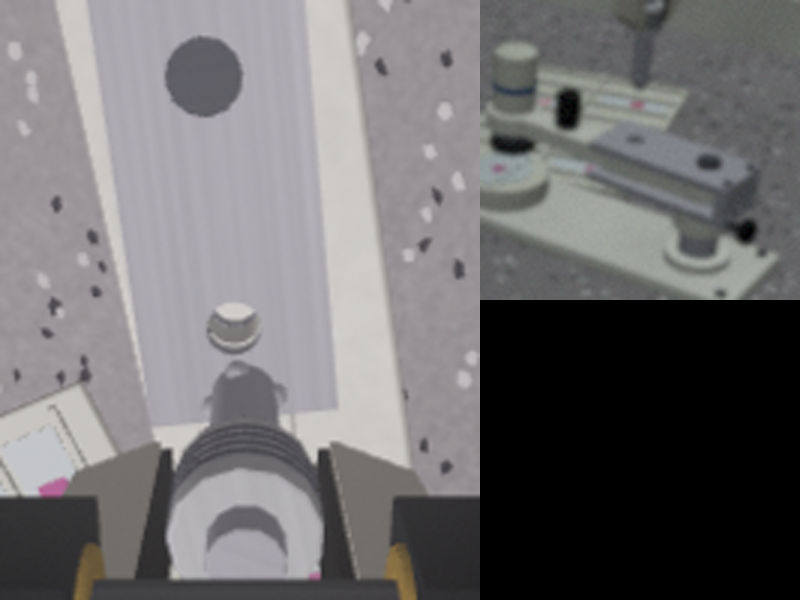

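v7 shows the pin with its tip's near edge at (211,320), the aligned hole pair at (199.3,318) and the bolt at (116,308).

Run:
```python
from h import *
M=T();Rm=M[:3,:3]
tipz=M[2,3]-.1836-.054
te=ray('wrist',(211,320),tipz);t=te-.004*Rm[:,0]
h=ray('wrist',(199.3,318),.108)
print('tip',np.round(t,4),'hole',np.round(h,4),'shift tool',np.round(Rm.T@(h-t),4))
axis=(M@[0,0,.2376,1])[:3];print('tip bias tool',np.round(Rm.T@(t-axis),4), 'tipz',tipz)
im=np.load('w7.npy');c=im[185:215,305:335].astype(int).sum(2)//3
print('\n'.join(' '.join('%3d'%v for v in r) for r in c))
```

```text
tip [0.5065 0.2194 0.1577] hole [0.5052 0.2218 0.108 ] shift tool [-0.0019 -0.002   0.0497]
tip bias tool [ 0.0017 -0.001   0.    ] tipz 0.1577509561159364
169 169 170 172 174 174 171 169 170 171 172 171 172 172 173 170 170 172 173 172 171 171 171 170 169 170 170 169 169 172
169 169 170 172 174 174 171 170 170 172 172 171 172 172 172 170 170 171 172 172 171 171 171 169 169 169 170 169 169 171
169 169 169 172 174 173 172 171 170 171 172 170 171 172 173 171 170 172 173 173 171 171 171 170 169 170 171 169 168 171
169 168 170 171 174 174 173 170 169 171 172 171 171 171 172 171 170 171 172 172 172 171 171 170 169 169 170 169 169 170
169 169 169 171 174 174 172 170 170 171 172 172 171 172 172 171 169 171 172 172 172 171 171 170 170 169 170 169 169 170
168 169 169 171 174 174 172 170 170 171 174 178 178 178 177 171 170 171 172 172 172 171 170 170 169 169 170 169 168 169
169 169 169 171 174 174 173 171 174 188 199 199 199 199 198 196 187 176 172 172 171 171 171 170 169 169 169 170 168 169
168 168 169 170 173 174 177 189 198 202 204 204 203 202 203 203 201 197 187 171 171 171 171 170 169 169 
[... 1955 characters left out ...]
 169 172 173 173 171 170 169 168 169 170 170 172 171 169 170 172 171 171 170 170 169 169 169 169 168
171 170 168 169 169 169 171 173 173 171 170 164 141 126 130 139 153 171 169 171 172 171 171 170 170 170 168 169 169 168
171 170 168 169 169 169 171 172 172 171 165 142 122 115 117 120 126 141 150 162 172 172 171 170 170 170 169 169 169 169
169 171 169 168 169 169 171 172 173 169 155 136 134 132 128 124 122 119 114 122 134 151 163 171 169 169 169 169 169 169
170 171 169 168 169 169 171 172 173 165 143 148 150 149 146 135 130 122 107 105 108 117 134 162 169 169 168 168 169 169
170 171 169 169 169 169 170 170 155 129 138 160 162 162 158 137 124 116 105 105 105 106 111 129 154 169 169 169 168 169
```

```bash
python3 -m inch '-0.002 -0.002 0 0 0.02;-0.002 -0.002 0.015 0 0.02;-0.002 -0.002 0.03 0 0.02;-0.002 -0.002 0.042 0 0.02;-0.002 -0.002 0.045 0 0.02';python3 -m inch '0 0 0 0 0.02;0 0 0.002 0 0.02;0 0 0.004 0 0.02;0 0 0.006 0 0.02'
python3 - <<'E'
from h import *
s=st();print(s['force'],s['position'],s['ft_torque'])
E
```

```text
clock: 13.4
position: [0.5024, 0.2222, 0.3489]
ee_rot: [3.113, -0.411, -0.003]
force: [0.5, 0.2, -1.6]
width: 0.299
gripper_force: 25.0
clock: 13.8
position: [0.503, 0.2225, 0.3445]
ee_rot: [-3.114, 0.411, -0.001]
force: [0.2, -0.1, -1.5]
width: 0.298
gripper_force: 25.0
[ 0.15866133 -0.07641295 -1.52198725] [0.5029637  0.22251694 0.34451306] [0.04459359 0.0618967  0.00558506]
```

```bash
python3 -m inch '0 0 0.0015 0 0.02;0 0 0.003 0 0.02;0 0 0.003 0 0.02'; python3 -m inch '0 0 0.0015 0 0.02;0 0 0.003 0 0.02;0 0 0.003 0 0.02'
```

```text
clock: 14.1
position: [0.5028, 0.2224, 0.341]
ee_rot: [3.114, -0.41, -0.0]
force: [-0.2, -0.5, -1.8]
width: 0.299
gripper_force: 25.0
clock: 14.4
position: [0.503, 0.2223, 0.3382]
ee_rot: [3.115, -0.411, 0.001]
force: [0.5, 0.1, -0.8]
width: 0.295
gripper_force: 25.0
```

```bash
python3 -m inch '0 0 0.001 0 0.02;0 0 0.002 0 0.02;0 0 0.002 0 0.02'; python3 -m inch '0 0 0.001 0 0.02;0 0 0.0015 0 0.02;0 0 0.0015 0 0.02'
```

```text
clock: 14.7
position: [0.503, 0.2223, 0.3361]
ee_rot: [3.114, -0.411, 0.0]
force: [1.9, -0.6, -0.6]
width: 0.292
gripper_force: 25.0
clock: 15.0
position: [0.5033, 0.2223, 0.3355]
ee_rot: [-3.114, 0.411, -0.002]
force: [0.8, -2.6, 6.4]
width: 0.298
gripper_force: 25.0
```

```bash
python3 -m inch '0 0 -0.0015 0 0.02;0 0 -0.0015 0 0.04;0 0 -0.0015 0 0.05;0 0 -0.0015 0 0.06;0 0 -0.0015 0 0.06';python3 -m inch '0 0 -0.02 0 0.06;0 0 -0.045 0 0.06;0 0 -0.06 0 0.06;0 0 -0.06 0 0.06;0 0 -0.06 0 0.06'
python3 - <<'E'
from h import *
M=T();im=snap('wrist','w8.png');print(np.round(M[:3,3],4),st()['width'])
z=.152+.032
for d in arm.place_of('wrist','button_top')[:2]:
    v=ray('wrist',d['point'],z);print('btn',np.round(d['point'],1),round(d['conf'],2),np.round(M[:3,:3].T@(v-M[:3,3]),4))
for d in arm.place_of('wrist','pin')[:2]:
    v=ray('wrist',d['point'],.152);print('pin',np.round(d['point'],1),round(d['conf'],2),np.round(M[:3,:3].T@(v-M[:3,3]),4))
sc=snap('scene','s8.png')
o=np.zeros((480,800,3),np.uint8)
o[:,:400]=cv2.resize(im[130:290,255:388,::-1],(400,480),interpolation=2)
o[:,400:]=cv2.resize(sc[75:171,340:420,::-1],(400,480),interpolation=2)
cv2.imwrite('pics/v8.png',o)
E
```

```text
clock: 15.5
position: [0.5027, 0.2226, 0.3361]
ee_rot: [-3.115, 0.41, 0.001]
force: [-0.5, -0.1, 0.3]
width: 0.595
gripper_force: 0.0
clock: 16.0
position: [0.5027, 0.2224, 0.3958]
ee_rot: [3.115, -0.411, -0.0]
force: [-0.4, 0.4, -0.2]
width: 0.655
gripper_force: 0.0
[0.5027 0.2224 0.3958] 0.651656086533841
btn [228.6 317. ] 0.55 [ 0.0019 -0.0025  0.2118]
```

View pics/v8.png

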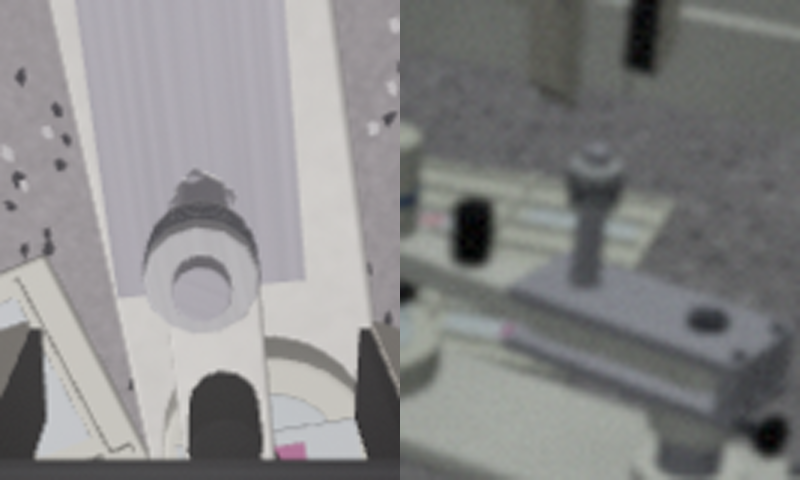

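v8 shows the pin standing in the fork hole, with the button at about (227,322) in the wrist view, roughly on the tool axis.

```bash
python3 - <<'E'
from h import *
for z in(.108,.180):print(proj('scene',[.503,.222,z]))
print('seen',(75+280/5,340+187/5),(75+158/5,340+198/5))
M=T();v=ray('wrist',(227.3,322.3),.184);print(np.round(M[:3,:3].T@(v-M[:3,3]),4))
E
python3 -m inch '0.001 0 0 0 0;0.001 0 0 0 0;0.001 0 0 0 0;0.001 0 0.01 0 0;0.001 0 0.024 0 0' 20;python3 -m inch '0 0 0 0 0;0 0 0.002 0 0;0 0 0.004 0 0;0 0 0.006 0 0;0 0 0.006 0 0'
```

```text
[130.84205571 375.96459768]
[105.57226602 378.46959237]
seen (131.0, 377.4) (106.6, 379.6)
[0.0032 0.0007 0.2112]
clock: 16.7
position: [0.5039, 0.2223, 0.372]
ee_rot: [-3.114, 0.411, -0.002]
force: [0.9, -0.8, 0.3]
width: 0.267
gripper_force: 0.0
clock: 17.2
position: [0.5038, 0.2222, 0.3662]
ee_rot: [3.115, -0.411, 0.0]
force: [-0.3, -0.5, 0.1]
width: 0.007
gripper_force: 0.0
```

```bash
python3 -m inch '0 0 0.002 0 0;0 0 0.004 0 0;0 0 0.0055 0 0;0 0 0.0055 0 0';python3 -m inch '0 0 0.0015 0 0;0 0 0.003 0 0;0 0 0.004 0 0;0 0 0.004 0 0';python3 -m inch '0 0 0.0015 0 0;0 0 0.003 0 0;0 0 0.003 0 0'
```

```text
clock: 17.6
position: [0.504, 0.2223, 0.361]
ee_rot: [-3.114, 0.41, -0.001]
force: [-0.0, 0.5, 3.7]
width: 0.006
gripper_force: 2.1
clock: 18.0
position: [0.5036, 0.2221, 0.3563]
ee_rot: [3.114, -0.41, -0.001]
force: [0.7, 0.3, 0.4]
width: 0.004
gripper_force: 0.0
clock: 18.3
position: [0.5037, 0.2221, 0.3533]
ee_rot: [3.114, -0.41, -0.001]
force: [-0.5, -0.2, 0.3]
width: 0.002
gripper_force: 0.0
```

```bash
python3 -m inch '0 0 0.002 0 0;0 0 0.004 0 0;0 0 0.006 0 0;0 0 0.006 0 0';python3 -m inch '0 0 0.002 0 0;0 0 0.004 0 0;0 0 0.006 0 0;0 0 0.006 0 0'
python3 - <<'E'
from h import *
im=snap('wrist','w9.png');sc=snap('scene','s9.png')
for d in arm.place_of('scene','pin')[:3]: print(d['point'],d['conf'])
for z in(.108,.12,.13,.14,.152):print(z,proj('scene',[.503,.222,z]))
for d in arm.silhouettes('scene','pin')[:4]:
  a=np.argwhere(d['region']);print(d['conf'],d['point'],a.min(0),a.max(0))
E
```

```text
clock: 18.7
position: [0.5037, 0.2222, 0.3474]
ee_rot: [3.114, -0.411, -0.001]
force: [-0.7, -0.3, -0.9]
width: 0.007
gripper_force: 0.0
clock: 19.1
position: [0.5037, 0.2222, 0.3414]
ee_rot: [3.114, -0.411, -0.001]
force: [-0.4, 0.1, 0.2]
width: 0.006
gripper_force: 0.0
[245.2, 340.9] 0.91
[232.1, 279.9] 0.7
[243.0, 309.8] 0.66
0.108 [130.84205571 375.96459768]
0.12 [126.75600027 376.36964843]
0.13 [123.31354172 376.7108994 ]
0.14 [119.83652568 377.05557607]
0.152 [115.61775342 377.47378303]
0.71 [120.3, 379.3] [113 372] [132 382]
0.65 [242.5, 313.0] [232 308] [257 317]
0.57 [231.2, 282.3] [223 276] [243 283]
0.57 [244.8, 339.8] [230 334] [264 348]
```

```bash
python3 -m inch '0 0 0.002 0 0;0 0 0.004 0 0;0 0 0.006 0 0;0 0 0.006 0 0';python3 -m inch '0 0 0.002 0 0;0 0 0.004 0 0;0 0 0.005 0 0;0 0 0.005 0 0'
```

```text
clock: 19.7
position: [0.5037, 0.2221, 0.3353]
ee_rot: [3.114, -0.411, -0.001]
force: [0.2, 0.1, 0.9]
width: 0.008
gripper_force: 0.0
clock: 20.1
position: [0.5038, 0.2221, 0.3305]
ee_rot: [3.114, -0.411, -0.001]
force: [-0.3, -0.2, 0.4]
width: 0.003
gripper_force: 0.0
```

```bash
python3 -m inch '0 0 0.0015 0 0;0 0 0.003 0 0;0 0 0.004 0 0;0 0 0.004 0 0';python3 -m inch '0 0 0.0015 0 0;0 0 0.003 0 0;0 0 0.004 0 0;0 0 0.004 0 0'
```

```text
clock: 20.5
position: [0.5037, 0.2222, 0.3265]
ee_rot: [3.114, -0.411, -0.0]
force: [-0.4, -0.4, 0.9]
width: 0.0
gripper_force: 0.1
clock: 20.9
position: [0.5038, 0.2222, 0.3226]
ee_rot: [3.115, -0.41, -0.0]
force: [0.9, -0.9, 0.1]
width: 0.002
gripper_force: 0.1
```

```bash
python3 -m inch '0 0 0.001 0 0;0 0 0.002 0 0;0 0 0.003 0 0;0 0 0.003 0 0';python3 -m inch '0 0 0.001 0 0;0 0 0.002 0 0;0 0 0.002 0 0';python3 -m inch '0 0 0.001 0 0;0 0 0.002 0 0;0 0 0.002 0 0'
```

```text
clock: 21.3
position: [0.5038, 0.2222, 0.3196]
ee_rot: [3.115, -0.411, -0.0]
force: [0.4, 0.3, 0.4]
width: 0.004
gripper_force: 0.2
clock: 21.6
position: [0.5039, 0.2222, 0.3178]
ee_rot: [-3.114, 0.411, -0.0]
force: [-0.3, 0.1, 1.9]
width: 0.006
gripper_force: 1.4
clock: 21.9
position: [0.5039, 0.2223, 0.3159]
ee_rot: [-3.114, 0.41, -0.001]
force: [0.9, 0.3, 4.8]
width: 0.006
gripper_force: 2.1
```

```bash
python3 -m inch '0 0 0.001 0 0;0 0 0.002 0 0;0 0 0.003 0 0;0 0 0.003 0 0';python3 -m inch '0 0 0.0007 0 0;0 0 0.0007 0 0;0 0 0.0007 0 0'
```

```text
clock: 22.3
position: [0.5039, 0.2223, 0.3133]
ee_rot: [-3.114, 0.411, -0.001]
force: [-1.0, -0.4, 8.6]
width: 0.006
gripper_force: 4.4
clock: 22.6
position: [0.5039, 0.2223, 0.3131]
ee_rot: [-3.114, 0.411, -0.002]
force: [-2.3, -1.5, 15.3]
width: 0.003
gripper_force: 7.6
```

```bash
python3 -m inch '0 0 -0.003 0 0;0 0 -0.008 0 0;0 0 -0.03 0 0.02;0 0 -0.035 0 0.06;0 0 -0.035 0 0.06';python3 -m inch '0 0 0 0 0.06;0 0 0 0 0.06;0 0 0.02 0 0.06;0 0 0.045 0 0.06;0 0 0.053 0 0.06'
python3 - <<'E'
from h import *
s=st();print(s['position'],s['width'])
E
```

```text
clock: 23.1
position: [0.5038, 0.2222, 0.3473]
ee_rot: [-3.114, 0.411, -0.001]
force: [-0.5, -0.6, -0.8]
width: 0.213
gripper_force: 0.0
clock: 23.6
position: [0.5029, 0.2216, 0.2914]
ee_rot: [3.112, -0.41, -0.006]
force: [-1.6, -0.2, 0.8]
width: 0.636
gripper_force: 0.0
[0.50290018 0.2215565  0.29135317] 0.6355171831274361
```

```bash
python3 -m inch '0 0 0.001 0 0.06;0 0 0.001 0 0.02;0 0 0.001 0 0.02;0 0 0.001 0 0.02;0 0 0.001 0 0.02' 25; python3 -m inch '0 0 0 0 0.02;0 0 0 0 0.02;0 0 0 0 0.02';python3 -m inch '0 0 -0.0007 0 0.02;0 0 -0.0014 0 0.02;0 0 -0.0014 0 0.02'
```

```text
clock: 24.1
position: [0.5039, 0.2223, 0.2937]
ee_rot: [-3.114, 0.411, -0.001]
force: [-0.6, 0.3, -0.1]
width: 0.356
gripper_force: 0.0
clock: 24.4
position: [0.5039, 0.2222, 0.2934]
ee_rot: [-3.114, 0.411, -0.001]
force: [-1.3, -1.8, 6.1]
width: 0.295
gripper_force: 25.0
clock: 24.7
position: [0.5038, 0.2221, 0.2942]
ee_rot: [3.114, -0.411, -0.0]
force: [0.7, -0.2, -0.7]
width: 0.298
gripper_force: 25.0
```

Gripped; now the gentle tug.

```bash
python3 -m inch '0 0 -0.0005 0 0.02;0 0 -0.001 0 0.02;0 0 -0.001 0 0.02';python3 -m inch '0 0 -0.0005 0 0.02;0 0 -0.0007 0 0.02;0 0 -0.0007 0 0.02'
```

```text
clock: 25.0
position: [0.5037, 0.2221, 0.2949]
ee_rot: [3.114, -0.41, -0.001]
force: [1.3, 1.0, -8.7]
width: 0.295
gripper_force: 25.0
clock: 25.3
position: [0.5036, 0.222, 0.2952]
ee_rot: [3.114, -0.41, -0.002]
force: [4.5, 2.3, -21.0]
width: 0.296
gripper_force: 25.0
```

The balls hold (the pin rose about 1.5 mm, then stopped hard). I'll ease it back down home and release.

```bash
python3 -m inch '0 0 0.001 0 0.02;0 0 0.002 0 0.02;0 0 0.0028 0 0.02;0 0 0.0032 0 0.02;0 0 0.0032 0 0.02'
```

```text
clock: 25.8
position: [0.5039, 0.2223, 0.2935]
ee_rot: [-3.114, 0.411, -0.001]
force: [0.7, -0.3, 0.6]
width: 0.299
gripper_force: 25.0
```

```bash
python3 -m inch '0 0 0.0005 0 0.02;0 0 0.0005 0 0.02' ; python3 -m inch '0 0 0 0 0.04;0 0 0 0 0.06;0 0 0 0 0.06;0 0 0 0 0.06';python3 -m inch '0 0 -0.02 0 0.06;0 0 -0.05 0 0.06;0 0 -0.09 0 0.06;0 0 -0.1 0 0.06;0 0 -0.1 0 0.06'
python3 - <<'E'
from h import *
M=T();im=snap('wrist');sc=snap('scene')
o=np.zeros((480,800,3),np.uint8)
o[:,:400]=cv2.resize(im[130:290,255:388,::-1],(400,480),interpolation=2)
o[:,400:]=cv2.resize(sc[75:171,340:420,::-1],(400,480),interpolation=2)
cv2.imwrite('pics/v10.png',o)
E
```

```text
clock: 26.0
position: [0.5039, 0.2223, 0.2934]
ee_rot: [-3.114, 0.411, -0.002]
force: [-2.2, -1.7, 7.0]
width: 0.3
gripper_force: 25.0
clock: 26.4
position: [0.5038, 0.2223, 0.2924]
ee_rot: [-3.115, 0.41, 0.0]
force: [-0.6, -0.4, -0.6]
width: 0.596
gripper_force: 0.0
clock: 26.9
position: [0.5042, 0.2225, 0.3941]
ee_rot: [-3.113, 0.41, -0.005]
force: [0.2, -0.5, -0.5]
width: 0.652
gripper_force: 0.0
```

View pics/v10.png

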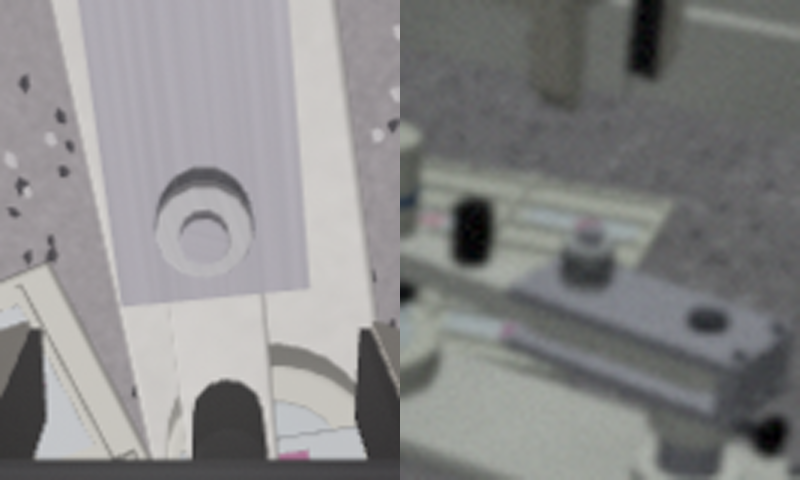

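The picture shows the pin's head flat on the fork (wrist crop (205,225)), its button out, and the gripper clear of it.

```bash
python3 -c "
from cell import arm
print(arm.sign_off())"
```

```text
the job is handed in; nothing more can be done
None
```

The pin is through the fork and arm, fully home and locked; the balls held when tugged (wrist force peaked at 21 N, just over the 20 N guide), and I handed in at about 27 s with the gripper clear and the objectives and slide case not touched.

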